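# Spent tealight into the candle-end box

## Task

Get the spent tealight into the steel candle-end box without gripping or lifting it: slide it along the sill up to the sprung flap, then push the flap down with one finger and, keeping it down, gently push the tealight over the edge of the sill with the other finger until it drops inside. Then let the flap spring fully shut behind it, and leave the candlestick, the egg cup and the roll of tape standing where they are.

Things in the scene. Friction and masses are not known exactly. Their poses are not given: they have to be found in the camera images.
- box: Fixed grey sheet-steel box 286 long, 150 wide (y +-75), 150 high. Origin on the bench below the sill's inner edge, z up, +x the way the tealight is pushed. Top at x -150 to 0: flat sill at z 150, curbs 4 thick, 6 high on both sides and back end. x 0 to 122: opening 108 wide, covered by the flap. x 126 to 136: end rim at z 150. Hollow to a floor at z 10.
- sill_edge (a point): Middle of the sill's inner edge, on the sill surface: box x = 0, y = 0, z = 150; axes as the box.
- flap (a joint): Flap angle: 0 shut, grows as it is pushed down into the box, stop at 1.25 rad. Pressed on its top it sinks into the opening, free edge first; above 0.3 rad the way over the sill edge is clear, and wider open the tealight drops more easily. A light spring (0.12 Nm shut, 0.27 Nm at the stop: a few newtons at a finger) shuts it as soon as it is let go.
- flap_hinge (a point): Middle of the flap's hinge, whose axis runs along box y at box x = 122, z = 147, at the far end of the opening; axes as the box.
- flap_edge (a point): Middle of the flap's free edge, on the upper side; moves with the flap, a steel plate 121 long, 108 wide, 3 thick. Shut, it rises 12 degrees from the hinge towards the sill: its free edge (box x 4, z 172) and the plate turned down from it stand 22 above the sill and block the way.
- tealight_mid (a point): Centre of the tealight, a low round metal cup with red wax, 38 across and 15 high, standing on the sill (centre 7.5 above it); 16 to 25 g.
- candlestick_mid (a point): Bystander: brass-coloured candlestick on the bench beside the box, 72 across, 125 high; point half-way up.
- egg_cup_mid (a point): Bystander: white egg cup on the bench beside the box, 49 across, 62 high; point half-way up.
- tape_mid (a point): Bystander: grey roll of tape lying flat on the bench behind the sill's back end, 101 across, 48 high; point half-way up.
There are look-alikes about, which are no part of the job. What is meant by the part that bears tealight_mid is not orange, and is the smaller of those in its own colour.

How it is judged:
On the way:
1. a finger holds the flap down below the sill while the tealight still stands on the sill near its edge (value of joint flap above 0.28 rad and contact force between the fingers and flap above 0.3 N and z of tealight_mid in the frame of box above 0.15 m and x of tealight_mid in the frame of box above -0.055 m), for 0.1 s.
At the end, for the whole second after the job is handed in: The tealight lies at rest inside the box (within its walls, less than 60 mm above the bench) and the flap is shut (within 0.06 rad) (x of tealight_mid in the frame of box between -0.146 and 0.132 m and y of tealight_mid in the frame of box between -0.071 and 0.071 m and z of tealight_mid in the frame of box below 0.06 m and value of joint flap below 0.06 rad and linear speed of tealight below 0.05 m/s); the robot touches nothing.
It fails at once if the tealight is lifted more than 12 mm off the sill (z of tealight_mid in the frame of box above 0.1695 m).
It fails at once if the tealight is squeezed or pushed with more than 20 N (contact force between the fingers and tealight above 20 N).
It fails at once if the candlestick is moved more than 30 mm or tipped (distance of candlestick_mid from where it was at the start of the episode above 0.03 m or angle between candlestick_mid's own z axis and vertical above 0.4 rad).
It fails at once if the egg cup is moved more than 30 mm or tipped (distance of egg_cup_mid from where it was at the start of the episode above 0.03 m or angle between egg_cup_mid's own z axis and vertical above 0.4 rad).
It fails at once if the roll of tape is moved more than 30 mm (distance of tape_mid from where it was at the start of the episode above 0.03 m).
It also fails if it takes over 53 s, if anything falls off the work surface, if the arm or the gripper's body presses on something with over 40 N, if the wrist force passes 120 N, or if a joint passes its speed limit or range.

## Robot

A 6-joint arm with a two-finger parallel gripper is mounted at the origin on the work surface; the furniture and walls round the work are solid. World frame = base frame: x ahead of the robot, y to its left, z up, the work surface at z = 0. Lengths are in m, angles in rad, forces in N, time in s.
With the tool pointing down it reaches from about 0.25 to 0.775 m from the base axis. Payload 4 kg.
Tool frame: the origin (TCP) lies at the very end of the fingers, on their centre line; the grasp point (between the pads) lies 19 mm behind it; z points along the fingers, y is the line along which they close (so a half turn about z gives the same grasp; the last joint's range is limited). The gripper opens to 94 mm and grips with 3 to 60 N. Pads are 16 mm wide; open, the fingers measure 119 mm over their backs; the gripper's body (75 mm by 177 mm) begins 78 mm behind the grasp point.
Start: joints at [-0.103, 0.087, 1.371, -0, 1.684, -0.103], TCP at [0.55, -0, 0.206] pointing down, gripper open.
Joint ranges: [-3.1, 3.1], [-0.76, 2.03], [0.27, 2.55], [-1.08, 4.22], [0.17, 2.65], [-2.57, 2.57]. Speed limits (rad/s): [2.79, 2.79, 3.14, 3.14, 3.14, 3.14].

## Interface

Orientations are given as [roll, pitch, yaw] about the fixed x, y, z axes, in that order (R = Rz(yaw) Ry(pitch) Rx(roll)).
In Python, from bench import robot gives the robot as it stands. The module is installed in compiled form; this text tells all that it offers.
- The arm moves only by the tool move_arm, never from a script. Its argument "deltas" is one flat list of numbers, 7 for each row, row after row: the turn, a rotation vector about the tool's x, y, z in rad, then the shift along the tool's x, y, z in cm, then the closure, from -1 (fully open) to 1 (shut). A call has 1 to 8 rows; each row is the pose to reach, as a shift and turn from the pose commanded when the call began, along the tool's axes at that moment; what a row does not reach only later rows make up. A row lasts 1/10 s, in which the tool goes at most 50 mm and 8.59 degrees, less where a joint would pass 70% of its speed; a pose out of reach is approached as far as the arm can. A call with a gripper value outside its range is refused whole. The fingers move at their own pace and stop on an object; the grip force is fixed at half the most. Time passes only in rows, so rows that repeat a pose let the fingers close. It gives the time, the measured TCP pose, the force, the opening and the grip force at its end, in the units of the state.
- robot.get_obs(): the state, without advancing time (a new reading comes with each control period).
- robot.snapshot(name): name is "scene" or "side" or "wrist"; returns a dict with "image" (420x560x3 uint8, red, green, blue), "depth" (420x560 float32, m along the optical axis (not along the pixel's ray), 0 where there is no reading), "fov_y" (degrees; the focal length in pixels is half the picture's height over the tangent of half this angle, whatever the lens; pixels are square), "cx", "cy" (the principal point, pixels), "D" ([k1, k2, p1, p2, k3] as OpenCV has them; the pictures are not rectified), "origin" and "orientation" of the camera in the world; the wrist camera has in their place "T_tool_cam" (4x4, takes a point from camera to tool coordinates, whose origin is the TCP and whose axes are the flange's). Camera axes: x right, y up, looking along -z (the intrinsics and any distortion apply to the point x, -y, -z); pixel columns grow to the right and rows downward; lengths in m; the calibration is good to about 2 mm. A picture is of the moment at which its call begins: read the wrist's pose just before it.
- robot.close_job(): hands the job in; it is judged then, once.
The state is a dict: "time": time; "joint_positions": joint angles; "qvel": joint speeds; "joint_torque": joint torques, N m; "tool_pos": TCP position; "ee_rot": TCP orientation; "wrist_force": force on the tool from outside, world axes, zero at the start; "wrist_torque": the same for the moment, N m; "width": finger opening in m; "finger_force": force on a finger pad.
Only numpy, scipy, OpenCV 4.12 (cv2) and the standard library are available. Lean on these libraries where they do the work, as an engineer would, in place of code of your own. Each camera call takes 0.05 s, during which the arm holds its last target. There are 200 camera calls.

## Working session

There is one attempt and no reset: what is moved stays moved. The work goes in short steps, Python scripts to look and compute and a tool call to move; the robot and the scene stay as the last step left them, time stands still between calls to the robot, and variables do not carry over. Pictures are saved under pics/ and viewed, at most 10 in all, crops included, and the job is handed in when it is done.

Besides the shell and the picture viewer there is one more tool, called after "Request:" in YAML: its name, and indented under it one key for each argument. move_arm: Moves the arm, as the interface text tells. Its arguments: {"type":"object","properties":{"deltas":{"type":"array","items":{"type":"number"}}},"required":["deltas"]}

```bash
mkdir -p pics; cat > h.py <<'E'
import numpy as np, cv2, pickle
from scipy.spatial.transform import Rotation as R
from bench import robot
def snap(name):
    o=robot.get_obs(); s=robot.snapshot(name)
    f=210/np.tan(np.radians(s["fov_y"])/2)
    s["K"]=np.array([[f,0,s["cx"]],[0,f,s["cy"]],[0,0,1]])
    if "T_tool_cam" in s:
        T=np.eye(4);T[:3,:3]=R.from_euler('xyz',o["ee_rot"]).as_matrix();T[:3,3]=o["tool_pos"]
        s["T"]=T@s["T_tool_cam"]
    else:
        T=np.eye(4);q=np.array(s["orientation"])
        T[:3,:3]=q if q.shape==(3,3) else (R.from_euler('xyz',q).as_matrix() if q.size==3 else R.from_quat(q).as_matrix())
        T[:3,3]=s["origin"]; s["T"]=T
    return s
def rays(s,uv):
    p=cv2.undistortPoints(np.float64(uv).reshape(-1,1,2),s["K"],np.float64(s["D"])).reshape(-1,2)
    d=np.c_[p[:,0],-p[:,1],-np.ones(len(p))]
    return d@s["T"][:3,:3].T
def onplane(s,uv,z):
    d=rays(s,uv);o=s["T"][:3,3]
    return o+d*((z-o[2])/d[:,2])[:,None]
def bydepth(s,uv):
    uv=np.array(uv).reshape(-1,2);d=rays(s,uv);return s["T"][:3,3]+d*s["depth"][uv[:,1].astype(int),uv[:,0].astype(int)][:,None]
def save(s,n): cv2.imwrite(f"pics/{n}.png",s["image"][:,:,::-1])
E
python3 - <<'E'
from h import *
for n in("scene","side","wrist"):
    s=snap(n);pickle.dump(s,open(n+".pkl","wb"));save(s,n+"0");print(n,s["fov_y"],s["D"],s.get("orientation"),s["T"].round(3).tolist(),(s["depth"]>0).mean())
a=np.hstack([cv2.imread(f"pics/{n}0.png") for n in("scene","side")]);cv2.imwrite("pics/both.png",cv2.resize(a,(800,300),interpolation=cv2.INTER_AREA))
print(robot.get_obs())
E
```

```text
scene 52.62157203180567 [-0.05442028  0.          0.          0.          0.        ] [ 0.79687359  0.00895542 -0.77936765] [[0.711, 0.496, -0.498, 0.111], [-0.703, 0.493, -0.513, -0.585], [-0.009, 0.715, 0.699, 0.778], [0.0, 0.0, 0.0, 1.0]] 0.9961352040816327
side 46.28838066327894 [0.00165979 0.         0.         0.         0.        ] [ 0.96775209 -0.00243705 -0.14968374] [[0.989, 0.083, -0.124, 0.436], [-0.149, 0.561, -0.814, -0.997], [0.002, 0.824, 0.567, 0.751], [0.0, 0.0, 0.0, 1.0]] 0.9958503401360544
wrist 65.29340882329026 [-0.01067048  0.          0.          0.          0.        ] None [[1.0, -0.0, 0.002, 0.55], [-0.0, 0.968, 0.25, 0.072], [-0.002, -0.25, 0.968, 0.384], [0.0, 0.0, 0.0, 1.0]] 0.9958715986394557
{'time': 0.15, 'joint_positions': array([-1.03129109e-01,  8.78510309e-02,  1.37187326e+00, -3.31196471e-05,
        1.68358562e+00, -1.03092079e-01]), 'qvel': array([ 0.00066849, -0.00156356, -0.00514928,  0.00170742, -0.00066701,
        0.00160563]), 'joint_torque': array([ 1.24418581e-03, -3.40636396e+01, -3.02795255e+01,  7.18983379e-02,
        3.04441026e-02, -1.11468453e-04]), 'tool_pos': array([5.49595429e-01, 9.64173517e-06, 2.04554240e-01]), 'ee_rot': array([-3.13988112e+00, -1.43982232e-04,  1.57075547e+00]), 'wrist_force': array([ 1.27920025, -0.85722598, -0.23438783]), 'wrist_torque': array([0.00761551, 0.03230516, 0.03300584]), 'finger_force': 0.0, 'width': 0.09384012536592659}
```

View pics/scene0.png

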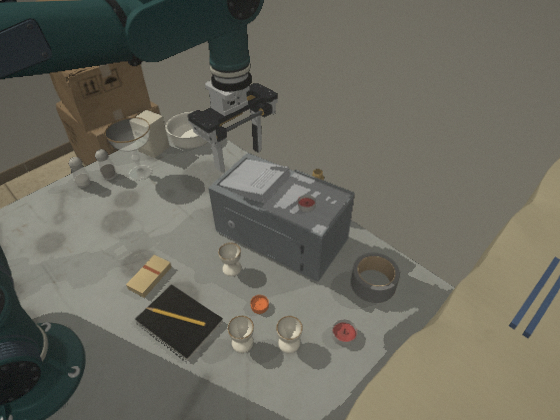

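View pics/side0.png

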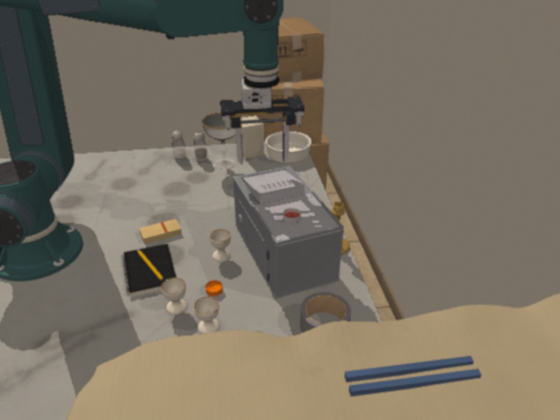

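The scene picture shows the red candidates: one on the sill at (306,202), and one on the bench at (345,332), which looks larger. The one at (259,304) is orange. In the side view the sill one is at (291,214). The flap is the striped light plate at scene (252,177). I'll measure the sizes and the box.

```bash
python3 - <<'E'
from h import *
P=[]
for n in("scene","side","wrist"):
    s=pickle.load(open(n+".pkl","rb"))
    v,u=np.mgrid[0:420,0:560];uv=np.c_[u.ravel(),v.ravel()]
    X=bydepth(s,uv).reshape(420,560,3)
    hsv=cv2.cvtColor(s["image"],cv2.COLOR_RGB2HSV);h,sa,va=cv2.split(hsv)
    m=(((h<12)|(h>168))&(sa>120)&(va>60)).astype(np.uint8)
    c,l,st,ce=cv2.connectedComponentsWithStats(m)
    for i in range(1,c):
        if st[i,4]>40:
            p=X[l==i]; print(n,"red",ce[i].round(1),st[i,4],np.median(p,0).round(3),np.ptp(np.percentile(p[:,:2],[1,99],axis=0),axis=0).round(3),np.median(h[l==i]))
    top=(X[...,2]>.143)&(X[...,2]<.18)&(s["depth"]>0)&(X[...,0]>.3)&(X[...,0]<.9)&(abs(X[...,1])<.4)
    c,l,st,ce=cv2.connectedComponentsWithStats(top.astype(np.uint8),connectivity=4)
    i=1+np.argmax(st[1:,4]);k=cv2.erode((l==i).astype(np.uint8),np.ones((2,2)))>0
    p=X[k];r=cv2.minAreaRect(np.float32(p[:,:2]*1000));print(n,"top",r,cv2.boxPoints(r).round(0).tolist(),len(p))
    mm=(abs(X[...,2]-.15)<.003)&k;print("median z hist",np.histogram(p[:,2],np.arange(.14,.182,.004))[0])
    pickle.dump(p,open("top_"+n+".pkl","wb"))
    hi=(X[...,2]>.165)&k
    if hi.any(): print("hi centroid",X[hi].mean(0))
s=pickle.load(open("scene.pkl","rb"));im=s["image"][:,:,::-1]
cv2.imwrite("pics/crop1.png",np.hstack([cv2.resize(im[150:250,200:360],(480,300),interpolation=2),cv2.resize(im[280:360,240:370],(320,300),interpolation=2)]))
E
```

```text
scene red [259.1 303.9] 258 [ 0.416 -0.197  0.01 ] [0.038 0.037] 10.0
scene red [344.8 331.9] 259 [ 0.493 -0.367  0.011] [0.037 0.039] 3.0
scene top ((585.6390380859375, -92.74745178222656), (152.034423828125, 283.7925720214844), 13.188288688659668) [[479.0, 28.0], [544.0, -248.0], [692.0, -214.0], [627.0, 63.0]] 6185
median z hist [  13  182 2794 1234  645  374  315  281  307   40]
hi centroid [ 0.57448266 -0.0632774   0.1707463 ]
side red [291.5 214.2] 56 [ 0.592 -0.155  0.157] [0.17 0.85] 2.0
side top ((586.6627807617188, -94.21937561035156), (150.5007781982422, 285.4065856933594), 13.069626808166504) [[481.0, 28.0], [546.0, -250.0], [692.0, -216.0], [628.0, 62.0]] 4757
median z hist [  19  360 2592  556  356  269  229  223  147    6]
hi centroid [ 0.57832395 -0.06775     0.1699108 ]
wrist red [ 49.1 156.3] 254 [0.301 0.033 0.019] [0.132 0.051] 9.0
wrist top ((567.7703857421875, -12.58917236328125), (149.41204833984375, 126.4034652709961), 13.14462661743164) [[481.0, 32.0], [509.0, -91.0], [655.0, -57.0], [626.0, 66.0]] 28291
median z hist [    0   116 10669  3884  3888  3510  2976  2781   467     0]
hi centroid [ 0.57560192 -0.04941411  0.16870921]
```

View pics/crop1.png

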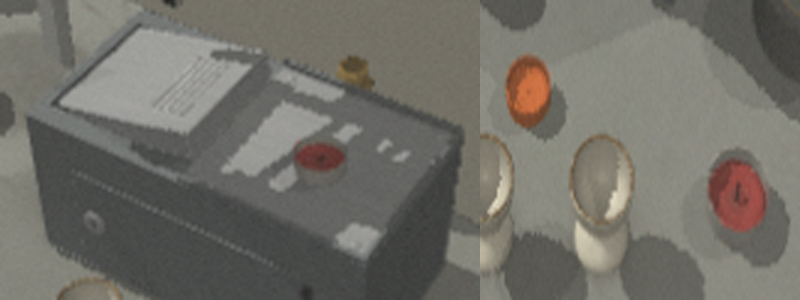

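View pics/wrist0.png

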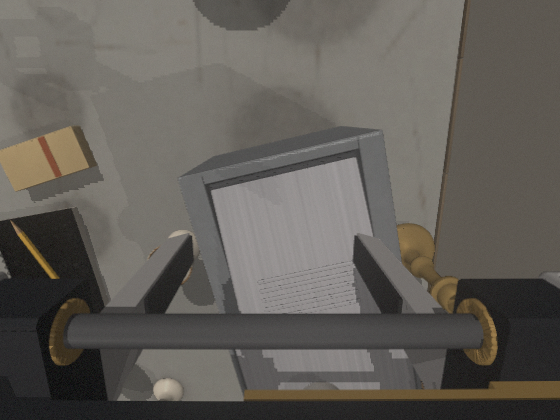

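The enlarged crop shows the sill one, in red wax in a grey cup, at scene (306,202). It is smaller than the red one on the bench at (345,332), and the third at (259,304) is orange. So the one on the sill is the tealight. From depth, the box rectangle is 286x150 with yaw about 103.1° and its sill edge near (0.585,-0.087). I'll move above it with the wrist camera and align with the box.

Request:
move_arm:
  deltas: [0,0,0,0,0,-5,-1,0,0,1.342,-15,4,-10,-1,0,0,1.342,-15,4,-10,-1,0,0,1.342,-15,4,-10,-1,0,0,1.342,-15,4,-10,-1,0,0,1.342,-15,4,-10,-1,0,0,1.342,-15,4,-10,-1,0,0,1.342,-15,4,-10,-1]

```text
time: 0.95
tool_pos: [0.5899, -0.1504, 0.3048]
ee_rot: [-3.141, 0.001, 0.514]
wrist_force: [0.6, -0.5, -0.4]
width: 0.0939
finger_force: 0.0
```

Request:
move_arm:
  deltas: [0,0,0.29,0,0,0,-1,0,0,0.29,0,0,0,-1,0,0,0.29,0,0,0,-1,0,0,0.29,0,0,0,-1]

```text
time: 1.35
tool_pos: [0.5899, -0.1499, 0.3051]
ee_rot: [-3.141, 0.001, 0.234]
wrist_force: [-0.2, -0.1, 0.4]
width: 0.0938
finger_force: 0.0
```

```bash
cat > m.py <<'E'
from h import *
import sys
s=snap("wrist");save(s,sys.argv[1]);o=robot.get_obs()
v,u=np.mgrid[0:420,0:560];uv=np.c_[u.ravel(),v.ravel()]
X=bydepth(s,uv).reshape(420,560,3)
h,sa,va=cv2.split(cv2.cvtColor(s["image"],cv2.COLOR_RGB2HSV))
m=(((h<8)|(h>170))&(sa>100)&(va>50)).astype(np.uint8)
c,l,st,ce=cv2.connectedComponentsWithStats(m)
yaw=np.radians(103.1);ex=np.array([np.cos(yaw),np.sin(yaw)]);ey=np.array([-ex[1],ex[0]]);O=np.array([.5845,-.0867])
bx=lambda p:np.r_[(p[:2]-O)@ex,(p[:2]-O)@ey].round(4)
for i in range(1,c):
    if st[i,4]>60:
        p=X[l==i];cen,r=cv2.minEnclosingCircle(np.float32(np.argwhere(l==i)[:,::-1]))
        w=onplane(s,[ce[i]],.163)[0];print("red",ce[i].round(1),st[i],"medz",np.median(p[:,2]).round(4),"world",w.round(4),"box",bx(w),"diam mm",(2*r/s["K"][0,0]*np.median(s["depth"][l==i])*1000).round(1))
print("tcp",o["tool_pos"].round(4),"box",bx(o["tool_pos"]),o["ee_rot"].round(4),o["time"])
k=(abs(X[...,2]-.152)<.009)&(s["depth"]>0)
p=X[k];r=cv2.minAreaRect(np.float32(p[:,:2]*1000));print("top",r)
E
python3 m.py w1
```

```text
red [284.9 195. ] [268 179  34  33 836] medz 0.1574 world [ 0.5924 -0.1623  0.163 ] box [-0.0754  0.0094] diam mm 35.1
red [401.  258.7] [394 254  12  13  72] medz 0.01 world [ 0.5539 -0.2985  0.163 ] box [-0.1994  0.0778] diam mm 25.4
tcp [ 0.59   -0.15    0.3052] box [-0.0629  0.009 ] [-3.1413e+00  3.0000e-04  2.3320e-01] 1.4
top ((585.7716674804688, -89.72036743164062), (150.2665252685547, 286.742431640625), 13.199494361877441)
```

View pics/w1.png

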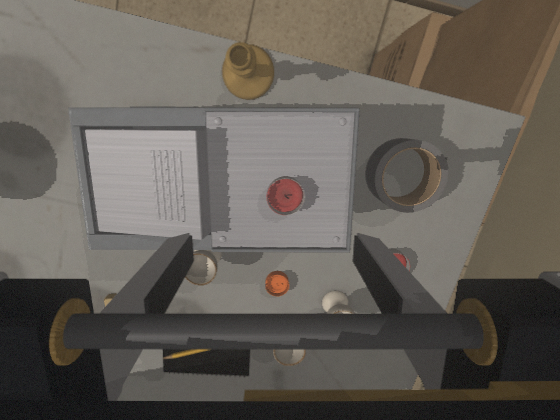

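The wrist view shows the tealight at (285,195) on the sill, the flap at (140,183), the tape at (410,175) and the candlestick at (248,70). In box coordinates the tealight is at x≈-77, y≈9.5, and the TCP is at y≈9.6. Next I'll close the fingers, go down behind it and slide it forward.

Request:
move_arm:
  deltas: [0,0,0,0,5.2,0,1,0,0,0,0,5.2,0,1,0,0,0,0,5.2,2,1,0,0,0,0,5.2,5,1,0,0,0,0,5.2,8,1,0,0,0,0,5.2,11,1,0,0,0,0,5.2,13,1,0,0,0,0,5.2,13,1]

```text
time: 2.2
tool_pos: [0.5998, -0.1995, 0.171]
ee_rot: [-3.136, 0.007, 0.232]
wrist_force: [-0.6, 0.1, 0.3]
width: 0.0336
finger_force: 0.0
```

Request:
move_arm:
  deltas: [0,0,0,0,0,0.8,1,0,0,0,0,0,1.6,1,0,0,0,0,0,1.6,1,0,0,0,0,0,1.6,1]

```text
time: 2.6
tool_pos: [0.6022, -0.2007, 0.1602]
ee_rot: [3.141, -0.001, 0.231]
wrist_force: [0.3, -1.1, -0.6]
width: 0.0019
finger_force: 0.0
```

Request:
move_arm:
  deltas: [0,0,0,0,-0.4,0,1,0,0,0,0,-0.8,0,1,0,0,0,0,-1.2,0,1,0,0,0,0,-1.6,0,1,0,0,0,0,-2,0,1,0,0,0,0,-2.4,0,1,0,0,0,0,-2.8,0,1,0,0,0,0,-3.2,0,1]

```text
time: 3.4
tool_pos: [0.5946, -0.1692, 0.1597]
ee_rot: [3.141, -0.0, 0.231]
wrist_force: [0.3, -0.1, 0.4]
width: 0.0005
finger_force: 0.4
```

Request:
move_arm:
  deltas: [0,0,0,0,-0.3,0,1,0,0,0,0,-0.6,0,1,0,0,0,0,-1,0,1,0,0,0,0,-1.3,0,1,0,0,0,0,-1.6,0,1,0,0,0,0,-1.9,0,1,0,0,0,0,-2.2,0,1,0,0,0,0,-2.4,0,1]

```text
time: 4.2
tool_pos: [0.5891, -0.1458, 0.1596]
ee_rot: [3.142, -0.0, 0.231]
wrist_force: [1.0, -1.6, 0.6]
width: 0.0002
finger_force: 0.5
```

```bash
python3 m.py w2
```

```text
red [224.  246.1] [ 195  221   58   53 2278] medz 0.1574 world [ 0.5857 -0.1186  0.163 ] box [-0.0314  0.006 ] diam mm 35.8
red [445.8 309.8] [431 306  28   8 169] medz 0.0087 world [ 0.5759 -0.2574  0.163 ] box [-0.1644  0.047 ] diam mm 30.7
tcp [ 0.589  -0.1456  0.1596] box [-0.0584  0.0089] [-3.1414e+00 -1.0000e-04  2.3110e-01] 4.25
top ((596.803955078125, -102.37513732910156), (134.29811096191406, 258.06500244140625), 13.22216796875)
```

Request:
move_arm:
  deltas: [0,0,0,0,0.4,0,1,0,0,0,0,0.4,-4,1,-0.436,0,0,0,-3.3,-10,-0.57,-0.436,0,0,0,-3.3,-10,-0.57,-0.436,0,0,0,-3.3,-10,-0.57,-0.436,0,0,0,-3.3,-10,-0.57,-0.436,0,0,0,-3.3,-10,-0.57,-0.436,0,0,0,-3.3,-10,-0.57]

```text
time: 5.05
tool_pos: [0.5816, -0.1151, 0.259]
ee_rot: [2.707, 0.001, 0.229]
wrist_force: [-0.3, 0.4, -0.1]
width: 0.0449
finger_force: 0.0
```

```bash
python3 m.py w3;python3 -c "
from h import *
o=robot.get_obs();print(o['width'])
print(R.from_euler('xyz',o['ee_rot']).as_matrix().round(3))"
```

```text
red [227.5 206.2] [ 209  187   38   39 1124] medz 0.1572 world [ 0.5845 -0.1174  0.163 ] box [-0.0299  0.007 ] diam mm 35.6
tcp [ 0.5816 -0.1154  0.2591] box [-0.0273  0.0093] [2.7067e+00 6.0000e-04 2.2840e-01] 5.1
top ((689.933349609375, -228.8809814453125), (401.1064453125, 545.4262084960938), 1.4895445108413696)
0.04934856189118845
[[ 0.974  0.206  0.095]
 [ 0.226 -0.883 -0.411]
 [-0.001  0.421 -0.907]]
```

View pics/w3.png

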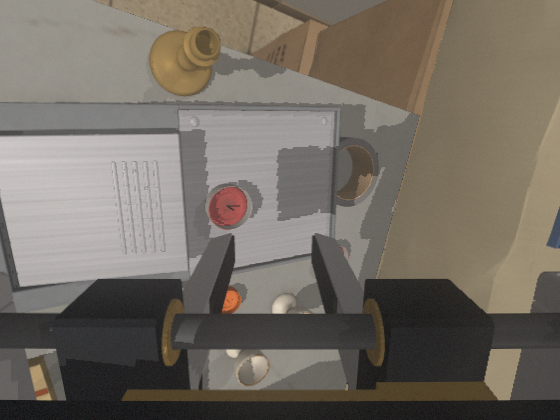

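The tealight is at (228,206), and its front is about 19 px, or 16 mm, from the sill edge at column ~187, so its centre is at about x=-35. I'll open the fingers to about 82 mm and come down tilted, with the front finger over the flap and the rear finger behind the tealight.

Request:
move_arm:
  deltas: [0,0,0,0,0,0,-0.745,0,0,0,0,0,0,-0.745,0,0,0,0,0,0,-0.745,0,0,0,0,0,0,-0.745,0,0,0,0,-1,1.7,-0.745,0,0,0,0,-2,3.4,-0.745,0,0,0,0,-3,5.1,-0.745,0,0,0,0,-3,5.1,-0.745]

```text
time: 5.9
tool_pos: [0.5784, -0.1081, 0.1968]
ee_rot: [2.708, 0.006, 0.231]
wrist_force: [-0.8, 0.4, -0.5]
width: 0.0825
finger_force: 0.0
```

```bash
python3 m.py w4
```

```text
red [264.7 223.8] [ 244  201   43   46 1450] medz 0.1571 world [ 0.5845 -0.117   0.163 ] box [-0.0295  0.0068] diam mm 35.6
tcp [ 0.5794 -0.1084  0.199 ] box [-0.02    0.0099] [2.7064 0.0033 0.231 ] 5.95
top ((608.0074462890625, -234.35980224609375), (174.1063232421875, 533.6072387695312), 4.280422687530518)
```

View pics/w4.png

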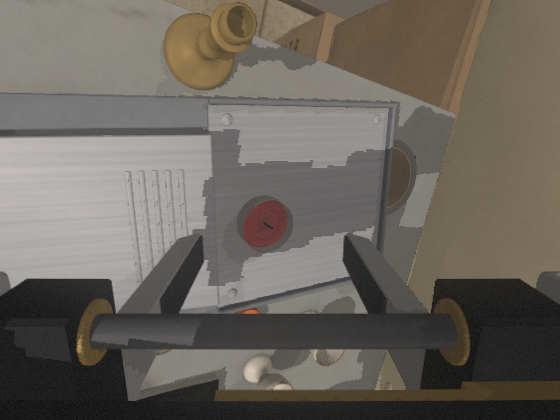

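The open fingers straddle the tealight at (265,224), with the front finger over the flap plate and the rear one behind the tealight. I'll press down slowly.

Request:
move_arm:
  deltas: [0,0,0,0.2,-0.4,0.8,-0.745,0,0,0,0.2,-0.7,1.6,-0.745,0,0,0,0.2,-1,2.4,-0.745,0,0,0,0.2,-1.3,3.2,-0.745,0,0,0,0.2,-1.6,4,-0.745,0,0,0,0.2,-1.9,4.7,-0.745,0,0,0,0.2,-2.3,5.5,-0.745,0,0,0,0.2,-2.3,5.5,-0.745]

```text
time: 6.75
tool_pos: [0.5819, -0.1103, 0.1391]
ee_rot: [2.706, 0.003, 0.231]
wrist_force: [-0.3, -0.3, 2.1]
width: 0.0816
finger_force: 0.7
```

```bash
python3 m.py w5; python3 -c "
from h import *
a=snap('scene')['image'];b=snap('side')['image']
c=[cv2.resize(a[150:250,200:360],(480,300)),cv2.resize(b[160:260,220:320],(300,300))]
cv2.imwrite('pics/c5.png',np.hstack(c)[:,:,::-1])"
```

```text
red [302.5 260. ] [ 277  231   52   58 2146] medz 0.157 world [ 0.585  -0.1166  0.163 ] box [-0.0292  0.0063] diam mm 35.8
tcp [ 0.582  -0.1105  0.14  ] box [-0.0226  0.0078] [2.7057e+00 2.4000e-03 2.3060e-01] 6.8
top ((589.7242431640625, -108.91798400878906), (151.3438262939453, 250.1620635986328), 13.178715705871582)
```

View pics/c5.png

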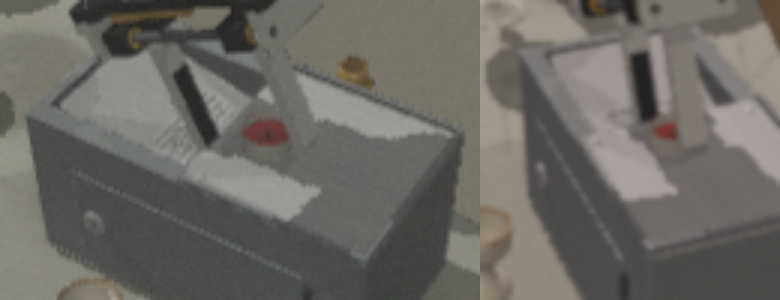

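The front finger holds the flap down at about 2 N, and the rear finger stands behind the tealight. Now I'll push forward slowly.

Request:
move_arm:
  deltas: [0,0,0,0,-0.32,-0.15,-0.745,0,0,0,0,-0.63,-0.29,-0.745,0,0,0,0,-0.95,-0.44,-0.745,0,0,0,0,-1.27,-0.59,-0.745,0,0,0,0,-1.59,-0.74,-0.745,0,0,0,0,-1.9,-0.88,-0.745,0,0,0,0,-2.22,-1.03,-0.745,0,0,0,0,-2.54,-1.18,-0.745]

```text
time: 7.7
tool_pos: [0.5764, -0.083, 0.1413]
ee_rot: [2.705, -0.0, 0.231]
wrist_force: [-0.0, -4.1, 2.4]
width: 0.0823
finger_force: 1.7
```

```bash
python3 m.py w6
```

```text
red [311.5 254.6] [ 287  226   49   57 2003] medz 0.157 world [ 0.5819 -0.0957  0.163 ] box [-0.0082  0.0045] diam mm 35.7
tcp [ 0.5764 -0.0825  0.1413] box [0.0059 0.007 ] [ 2.7054e+00 -4.0000e-04  2.3120e-01] 7.75
top ((586.70703125, -95.6884765625), (151.01771545410156, 277.0639953613281), 13.178971290588379)
```

Request:
move_arm:
  deltas: [0,0,0,0,-0.32,-0.1,-0.745,0,0,0,0,-0.63,-0.2,-0.745,0,0,0,0,-0.95,-0.34,-0.745,0,0,0,0,-1.27,-0.48,-0.745,0,0,0,0,-1.59,-0.62,-0.745,0,0,0,0,-1.9,-0.77,-0.745,0,0,0,0,-2.22,-0.92,-0.745,0,0,0,0,-2.5,-1.05,-0.745]

```text
time: 8.55
tool_pos: [0.5706, -0.0572, 0.1408]
ee_rot: [2.704, -0.001, 0.23]
wrist_force: [1.5, -5.8, 3.1]
width: 0.0823
finger_force: 2.3
```

```bash
python3 m.py w7
```

```text
red [294.6 248.5] [ 275  221   41   55 1439] medz 0.1397 world [ 0.579  -0.0581  0.163 ] box [ 0.0291 -0.0011] diam mm 35.3
tcp [ 0.5703 -0.0565  0.1402] box [0.0326 0.007 ] [ 2.7051e+00 -7.0000e-04  2.3080e-01] 8.6
top ((585.7408447265625, -90.44853210449219), (150.5131378173828, 286.64324951171875), 13.192540168762207)
```

View pics/w7.png

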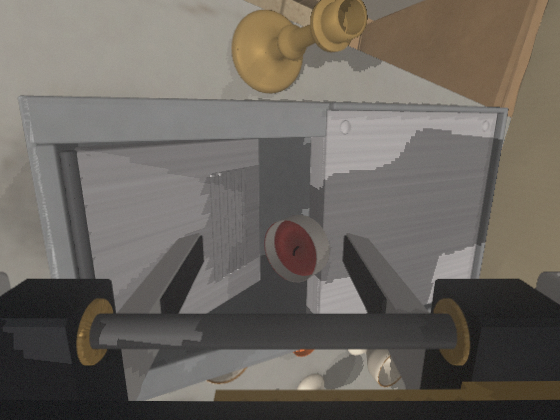

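The tealight at (295,248) is tipping over the edge into the open gap. I'll wait, then nudge it a little further.

Request:
move_arm:
  deltas: [0,0,0,0,0,0,-0.745,0,0,0,0,0,0,-0.745,0,0,0,0,-0.3,-0.14,-0.745,0,0,0,0,-0.5,-0.23,-0.745,0,0,0,0,-0.7,-0.33,-0.745,0,0,0,0,-0.7,-0.33,-0.745]

```text
time: 9.2
tool_pos: [0.5681, -0.05, 0.1399]
ee_rot: [2.704, 0.001, 0.23]
wrist_force: [1.6, -5.7, 2.8]
width: 0.0823
finger_force: 2.8
```

```bash
python3 m.py w8
```

```text
red [303.9 203.2] [291 187  27  33 625] medz 0.0168 world [ 0.6011 -0.0497  0.163 ] box [ 0.0322 -0.0246] diam mm 35.3
tcp [ 0.5681 -0.0501  0.1399] box [0.0394 0.0076] [2.7038e+00 1.1000e-03 2.3030e-01] 9.25
top ((585.5610961914062, -90.94476318359375), (151.19119262695312, 287.3638916015625), 13.212717056274414)
```

The wax is now at z≈17 mm, so the tealight lies flat on the box floor. I'll go straight up so the flap shuts.

Request:
move_arm:
  deltas: [0,0,0,0,0.42,-0.91,-0.745,0,0,0,0,0.84,-1.81,-0.745,0,0,0,0,1.26,-2.72,-0.745,0,0,0,0,1.68,-3.63,-0.745,0,0,0,0,2.5,-5.4,-0.745,0,0,0,0,3.8,-8.2,-0.745,0,0,0,0,5,-10.9,-0.745,0,0,0,0,6.3,-13.6,-0.745]

```text
time: 10.05
tool_pos: [0.5678, -0.0473, 0.2899]
ee_rot: [2.709, 0.001, 0.232]
wrist_force: [1.3, -0.2, 0.3]
width: 0.0822
finger_force: 0.0
```

Request:
move_arm:
  deltas: [0,0,0,0,0,0,-0.745,0,0,0,0,0,0,-0.745,0,0,0,0,0,0,-0.745,0,0,0,0,0,0,-0.745,0,0,0,0,0,0,-0.745]

```text
time: 10.55
tool_pos: [0.5678, -0.0487, 0.2881]
ee_rot: [2.706, 0.003, 0.231]
wrist_force: [0.1, -0.9, 0.3]
width: 0.0822
finger_force: 0.0
```

```bash
python3 - <<'E'
from h import *
s=snap("scene")
cv2.imwrite("pics/end.png",cv2.resize(s["image"][100:380,160:440,::-1],(560,560)))
v,u=np.mgrid[0:420,0:560]
for n in("scene","side"):
    s=snap(n);X=bydepth(s,np.c_[u.ravel(),v.ravel()]);d=X[:,:2]-[.5845,-.085];a=np.radians(103.1)
    bx=d[:,0]*np.cos(a)+d[:,1]*np.sin(a);by=-d[:,0]*np.sin(a)+d[:,1]*np.cos(a)
    m=(abs(by)<.045)&(X[:,2]<.2)
    print(n,[(x,round(float(np.median(X[m&(abs(bx-x)<.006),2])),4)) for x in(.02,.04,.06,.08,.1)])
print(robot.get_obs()["wrist_force"],robot.get_obs()["tool_pos"])
E
```

```text
scene [(0.02, 0.1736), (0.04, 0.1697), (0.06, 0.1648), (0.08, 0.1607), (0.1, 0.1565)]
side [(0.02, 0.1718), (0.04, 0.1677), (0.06, 0.1629), (0.08, 0.1592), (0.1, 0.1546)]
[-0.98450651 -0.01185692  0.46266399] [ 0.5680976  -0.04883201  0.28919147]
```

View pics/end.png

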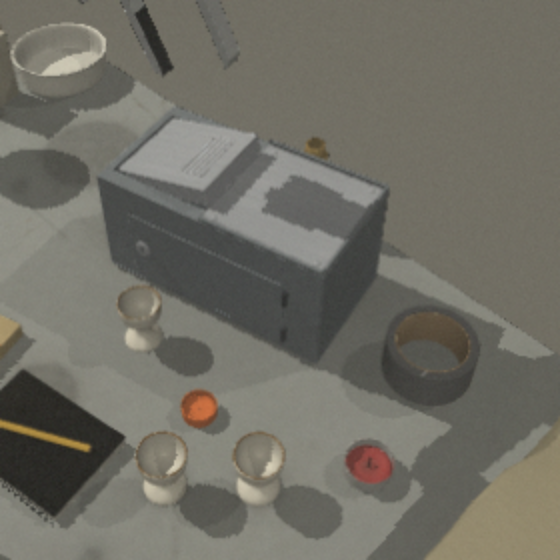

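The flap is shut at its 12° slope, the sill is empty, and the bystanders stand where they were. I'm handing the job in.

```bash
python3 -c "
from bench import robot
print(robot.close_job())"
```

```text
the job is handed in; nothing more can be done
None
```

The tealight is on the box floor, the flap has sprung shut and the bystanders stand where they were; I handed the job in at about 11 s on the robot clock, and no verdict was returned.

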